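Return the mixed-up dental models to their own pans

ROBOT

A 7-joint arm with a two-finger parallel gripper is mounted at the origin on the work surface. World frame = base frame: x ahead of the robot, y to its left, z up, the work surface at z = 0. Lengths are in m, angles in rad, forces in N, time in s.
With the tool pointing down it reaches from about 0.4 to 0.85 m from the base axis. Payload 6.9 kg.
Tool frame: the origin (TCP) lies midway between the tips of the shut fingers; the grasp point (between the pads) lies behind it (ctrl.pinch_z is the z of the grasp point in the tool frame, in m); z points along the fingers, y is the line along which they close (so a half turn about z gives the same grasp; the last joint's range is limited). The gripper opens to 85 mm and grips with 20 to 120 N. Pads are 22 mm wide; open, the fingers measure 114 mm over their backs; the gripper's body (76 mm by 85 mm) begins 54 mm behind the grasp point. The pads swing forward as they close: fully open they stand 13 mm farther back than shut.
Start: joints at [1.325, 0.507, -0.238, 1.5, 0.126, 1.149, -0.155], TCP at [0.215, -0.587, 0.231] pointing down, gripper open.
Joint ranges: [-3.08, 3.08], [-0.24, 2.05], [-1.43, 1.35], [0, 2.5], [-1.52, 4.66], [0.17, 1.96], [-2.89, 2.89]. Speed limits (rad/s): [2.39, 2.39, 3.14, 3.14, 3.14, 3.14, 3.14].

INTERFACE

Orientations are given as a unit quaternion [w, x, y, z].
In Python, from station import ctrl, get_state, vision, ticket, models gives the robot as it stands. Calls block until the motion is done:
- ctrl.movep(position, orientation): joint-space move of the TCP to a pose.
- ctrl.movel(position, frame=None, max_speed=0.15): straight line of the TCP; frame=None keeps the orientation; max_speed is the mean speed in m/s.
- ctrl.set_joints(angles): joint-space move.
- ctrl.ungrasp() and ctrl.close_gripper(force=None): open the fingers fully, or close them until they stop; force is the grip in N (None keeps the last).
- ctrl.pause(seconds).
- ctrl.ik(position, orientation): joint angles nearest the present ones, or None.
- get_state(): the state.
- vision.grab_frame(name): name is "side" or "top"; returns (picture, depth): 384x512x3 uint8, blue, green, red; 384x512 float32, m along the optical axis (not along the pixel's ray), 0 where there is no reading.
- vision.camera_info(name): a dict with "mtx" (3x3 intrinsics, pixels), "R" (3x3) and "t" (3): a world point X has camera coordinates R X + t. Camera axes: x right, y down, z forward; pixel columns grow to the right and rows downward; lengths in m; the calibration is good to about 2 mm. A picture is of the moment at which its call begins. camera_info takes no time and is no camera call.
A pose or a line that the arm cannot do raises ctrl.Unreachable and nothing moves.
- ticket.close_job(): hands the job in; it is judged then, once.
Trained networks look in the newest picture that a camera, given by its name, has taken for a name from the list of things; names that differ only in an ending like _2 or _b are one class to them, and where a whole thing is asked for, a point or a joint stands for the part that bears it (a point fixed in the world has none). Each returns a list of dicts, best first, with "p" (0 to 1); they miss things now and then, are a little off and sometimes report something else, mostly with a low value. They report only what shows in the picture. A call takes as long as a camera call. They do not tell look-alikes from the thing itself.
- models.recognise(camera, target): "point" ([column, row] in pixels, amid what is visible of it).
- models.masks_of(camera, target): "mask" (384x512 bool, what is visible of it) and "point" ([column, row] in pixels, amid what is visible of it).
The state is a dict: "time": time; "qpos": joint angles; "qd": joint speeds; "tau": joint torques, N m; "tcp_pos": TCP position; "eef_rot": TCP orientation; "contact_force": force on the tool from outside, world axes, zero at the start; "wrist_torque": the same for the moment, N m; "width": finger opening in m; "gripper_force": force on a finger pad.
Only numpy, scipy, OpenCV 4.12 (cv2) and the standard library are available. Lean on these libraries where they do the work, as an engineer would, in place of code of your own. Each camera call takes 0.05 s, during which the arm holds its last target. There are 200 camera calls.

TASK

All four stone dental models lie in the wrong work pans: put each one flat into the pan of its own colour, so that no model is left on the vibrating table. A pan holds only one model, so set one aside upright on the black plate of the vibrating table, the only free spot, and bring it home when its pan is empty. Set the models down gently without dropping or tipping them, and leave the small amber bottle standing where it is.

Things in the scene. Friction and masses are not known exactly. Their poses are not given: they have to be found in the camera images.
- red_cast: loose red stone model of a dental arch, ivory teeth, 140 g: D-shaped base 60 (x) x 54 (y) x 32 high, tooth arch on it up to 45. Origin: centre of underside, z up. Round front at -x (radius 27 about x = -3); flat sides to grip across at y = -27 and +27, from x = -3 to +30. At the start it lies in a pan of another colour, its axes along the pan's within a few degrees
- blue_cast: loose blue stone model of a dental arch, ivory teeth, 140 g: D-shaped base 60 (x) x 54 (y) x 32 high, tooth arch on it up to 45. Origin: centre of underside, z up. Round front at -x (radius 27 about x = -3); flat sides to grip across at y = -27 and +27, from x = -3 to +30. At the start it lies in a pan of another colour, its axes along the pan's within a few degrees
- yellow_cast: loose yellow stone model of a dental arch, ivory teeth, 140 g: D-shaped base 60 (x) x 54 (y) x 32 high, tooth arch on it up to 45. Origin: centre of underside, z up. Round front at -x (radius 27 about x = -3); flat sides to grip across at y = -27 and +27, from x = -3 to +30. At the start it lies in a pan of another colour, its axes along the pan's within a few degrees
- green_cast: loose green stone model of a dental arch, ivory teeth, 140 g: D-shaped base 60 (x) x 54 (y) x 32 high, tooth arch on it up to 45. Origin: centre of underside, z up. Round front at -x (radius 27 about x = -3); flat sides to grip across at y = -27 and +27, from x = -3 to +30. At the start it lies in a pan of another colour, its axes along the pan's within a few degrees
- red_pan: fixed shallow red work pan, 88 (x) x 82 (y) outside, inside 80 x 74, floor 4 thick, rim 12 above the bench; holds exactly one model, with its base's long side along the pan's x. Origin: centre of the underside on the bench, z up
- blue_pan: fixed shallow blue work pan, 88 (x) x 82 (y) outside, inside 80 x 74, floor 4 thick, rim 12 above the bench; holds exactly one model, with its base's long side along the pan's x. Origin: centre of the underside on the bench, z up
- yellow_pan: fixed shallow yellow work pan, 88 (x) x 82 (y) outside, inside 80 x 74, floor 4 thick, rim 12 above the bench; holds exactly one model, with its base's long side along the pan's x. Origin: centre of the underside on the bench, z up
- green_pan: fixed shallow green work pan, 88 (x) x 82 (y) outside, inside 80 x 74, floor 4 thick, rim 12 above the bench; holds exactly one model, with its base's long side along the pan's x. Origin: centre of the underside on the bench, z up
- vibrator: fixed cream vibrating table (switched off) 116 x 116, with a flat black rubber plate 104 x 104 on top, its upper face 52 above the bench: empty at the start, the only free spot. Origin: centre of the underside, z up
- sealer: loose small amber bottle with a black cap, 30 across, 65 high, standing upright among the pans, about 40 g. Origin: centre of the underside, z up. Not part of the job: leave it alone
Things that resemble listed ones, but are neither listed nor needed, are in the scene too. Several things have the shape of the yellow_cast; the one meant has the colours described above.

How it is judged:
By the outcome, as a careful person would: the job done as asked, in the order asked, and still so for the second after the job is handed in, with the robot touching nothing.
It also fails if it takes over 125 s, if anything falls off the work surface, if the arm or the gripper's body presses on something with over 40 N, if the wrist force passes 120 N, or if a joint passes its speed limit or range.

## Working session

There is one attempt and no reset: what is moved stays moved. The work goes in short steps, each a Python script; the robot and the scene stay as the last script left them, time stands still between calls to the robot, and variables do not carry over. Pictures are saved under pics/ and viewed, at most 14 in all, crops included, and the job is handed in when it is done.

```bash
ls; mkdir -p pics; python3 - <<'E'
from station import ctrl,get_state,vision
import cv2,numpy as np
a,_=vision.grab_frame("top");b,_=vision.grab_frame("side")
cv2.imwrite("pics/top0.png",a);cv2.imwrite("pics/side0.png",b)
s=get_state();print(s["time"],s["tcp_pos"],s["eef_rot"],ctrl.pinch_z)
for n in("top","side"):
  c=vision.camera_info(n);print(n,c["mtx"],-np.array(c["R"]).T@c["t"],c["R"])
E
```

```text
pics
0.1 [ 0.21454974 -0.5865456   0.23052472] [-7.90941693e-04  9.84658550e-01  1.74490381e-01 -1.47100914e-04] -0.0187
top [[435.53951625   0.         251.09853834]
 [  0.         435.53951625 190.40746346]
 [  0.           0.           1.        ]] [0.24241688 0.03238742 0.9936192 ] [[-0.02933022 -0.99955112  0.00610711]
 [-0.97519124  0.02727322 -0.21967751]
 [ 0.21941234 -0.01239879 -0.97555343]]
side [[396.45166136   0.         257.82393053]
 [  0.         396.45166136 190.16168048]
 [  0.           0.           1.        ]] [0.0604352  0.43298988 0.73235634] [[-0.72946797 -0.68401172 -0.00210979]
 [-0.52619179  0.56312545 -0.63719065]
 [ 0.43703395 -0.46370002 -0.77070333]]
```

View pics/top0.png

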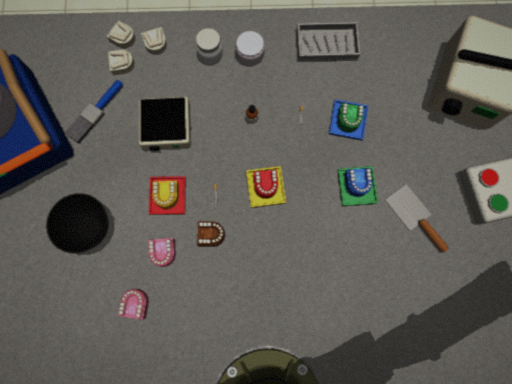

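View pics/side0.png

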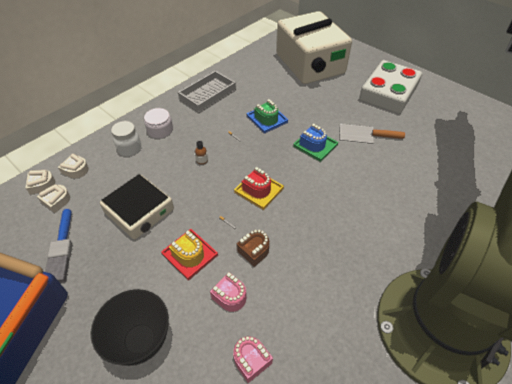

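Top picture: yellow cast in the red pan (167,193), red in the yellow pan (265,185), green in the blue pan (349,117) and blue in the green pan (358,183). The vibrator is at (164,121) and the bottle at (252,113). That makes two swaps.

Could be taken for yellow_cast: the brown model (210,233) and the pink models (161,250) and (132,304). The golden one at (165,193) matches the description, and I'll check it in a crop together with the fitted poses.

```bash
cat > h.py <<'E'
from station import ctrl,get_state,vision,ticket,models
import cv2,numpy as np
from scipy.optimize import minimize
CAM={n:{k:np.array(v) for k,v in vision.camera_info(n).items() if k in("mtx","R","t")} for n in("top","side")}
def proj(n,X):
    c=CAM[n];p=(c["R"]@np.asarray(X,float).T).T+c["t"];p=p@c["mtx"].T
    return p[:,:2]/p[:,2:]
def ray(n,px,z):
    c=CAM[n];d=c["R"].T@np.linalg.inv(c["mtx"])@[*px,1];o=-c["R"].T@c["t"]
    return (o+d*(z-o[2])/d[2])[:2]
def place(P,q):
    c,s=np.cos(q[2]),np.sin(q[2]);P=np.array(P,float)
    P[:,:2]=P[:,:2]@np.array([[c,s],[-s,c]])+q[:2];return P
a=np.linspace(np.pi/2,1.5*np.pi,25)
D=np.vstack([[[.030,-.027],[.030,.027]],np.c_[-.003+.027*np.cos(a),.027*np.sin(a)]])
def cast(zf): return np.vstack([np.c_[D,D[:,0]*0+zf+.008],np.c_[D,D[:,0]*0+zf+.032],np.c_[D*.85,D[:,0]*0+zf+.044]])
def box(x,y,h): return np.array([[i*x/2,j*y/2,k] for i in(1,-1) for j in(1,-1) for k in(0,h)])
PAN=box(.088,.082,.012);VIB=box(.116,.116,.052)
S=4
def render(hulls,n):
    m=np.zeros((384*S,512*S),np.uint8)
    for P in hulls:
        h=cv2.convexHull(proj(n,P).astype(np.float32))
        cv2.fillConvexPoly(m,np.round((h+.5)*S*16-8).astype(np.int32),1,shift=4)
    return cv2.resize(m.astype(np.float32),(512,384),interpolation=cv2.INTER_AREA)
def iou(hulls,masks):
    v=[]
    for n,m in masks.items():
        r=render(hulls,n);v.append(np.minimum(r,m).sum()/np.maximum(r,m).sum())
    return np.mean(v)
def fit(fn,q0,masks):
    best=None
    for t in q0:
        s=np.array([t,t+[.008,0,0],t+[0,.008,0],t+[0,0,.12]])
        r=minimize(lambda q:-iou(fn(q),masks),t,method="Nelder-Mead",options=dict(initial_simplex=s,xatol=2e-4,fatol=1e-4,maxiter=150))
        if best is None or r.fun<best.fun: best=r
    return best.x,-best.fun
def masks(t,near=None):
    """best masks per camera; near: xy to choose by"""
    o={}
    for n in("top","side"):
        L=models.masks_of(n,t)
        if near is not None: L=[d for d in L if np.linalg.norm(ray(n,d["point"],.03)-near)<.05]
        if L:o[n]=L[0]["mask"].astype(np.float32)
    return o
E
cat > m1.py <<'E'
from h import *
import json
img={n:vision.grab_frame(n)[0] for n in("top","side")}
at=dict(yellow=("red",(167,193)),red=("yellow",(265,185)),green=("blue",(349,117)),blue=("green",(358,183)))
R={}
for c,(p,px) in at.items():
    xy=ray("top",px,.03)
    mc=masks(c+"_cast",xy);mp=masks(p+"_pan",xy)
    qc,vc=fit(lambda q:[place(cast(.004),q)],[np.array([*xy,0]),np.array([*xy,np.pi])],mc)
    mu={n:np.maximum(mp[n],mc[n]) for n in mp if n in mc}
    qp,vp=fit(lambda q:[place(PAN,q),place(cast(.004),qc)],[np.array([*xy,(qc[2]+.5)%np.pi-.5])],mu)
    R[c+"_cast"]=list(qc);R[p+"_pan"]=list(qp)
    print(c,list(mc),qc.round(4),round(vc,3),"|",p,list(mu),qp.round(4),round(vp,3))
xy=ray("top",(164,121),.05)
mv=masks("vibrator",xy)
q,v=fit(lambda q:[place(VIB,q)],[np.array([*xy,0])],mv);R["vibrator"]=list(q);print("vib",list(mv),q.round(4),v)
json.dump(R,open("poses.json","w"))
for n in img:
    im=cv2.resize(img[n],None,fx=3,fy=3,interpolation=cv2.INTER_CUBIC)
    for k,q in R.items():
        P=cast(.004) if "cast" in k else PAN if "pan" in k else VIB
        h=cv2.convexHull(proj(n,place(P,q)).astype(np.float32))
        cv2.polylines(im,[np.round((h+.5)*3).astype(np.int32)],True,(255,255,255),1)
        if "cast" in k:
            f=proj(n,place([[-.03,0,.045]],q))[0];cv2.circle(im,tuple(int(i) for i in (f+.5)*3),4,(255,0,255),-1)
    x,y=((130,80) if n=="top" else (95,90));w,h=260,180
    cv2.imwrite(f"pics/fit_{n}.png",im[y*3:(y+h)*3,x*3:(x+w)*3])
print(get_state()["time"])
E
python3 m1.py
```

```text
yellow ['top', 'side'] [ 0.4558  0.2186 -0.0283] 0.86 | red ['top'] [0.4586 0.214  0.0053] 0.967
red ['side'] [ 0.4725 -0.0051  0.0727] 0.934 | yellow ['side'] [ 0.4747 -0.0085  0.0822] 0.936
green ['top', 'side'] [ 0.6284 -0.2178 -0.2372] 0.825 | blue ['top', 'side'] [ 0.6335 -0.2198 -0.2168] 0.871
blue ['top', 'side'] [ 0.4721 -0.2253 -0.029 ] 0.836 | green ['top'] [ 0.4679 -0.2279  0.0619] 0.877
vib ['top', 'side'] [0.6301 0.2217 0.0293] 0.8634845018386841
1.1
```

View pics/fit_top.png

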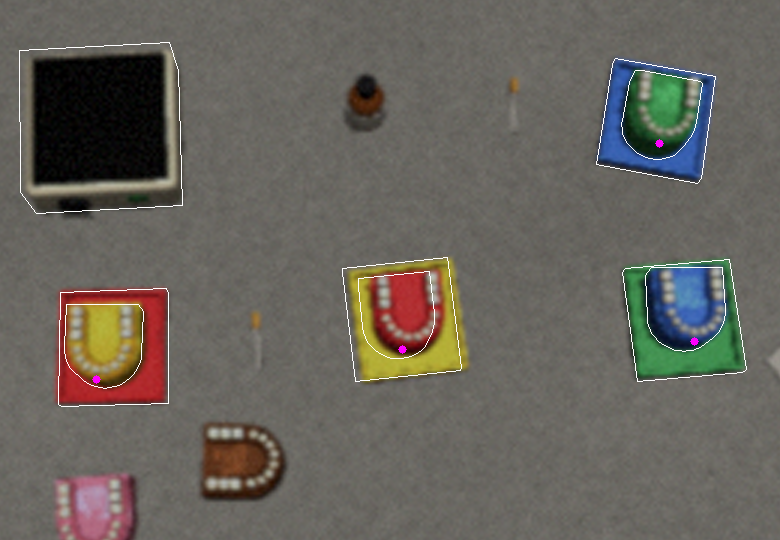

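View pics/fit_side.png

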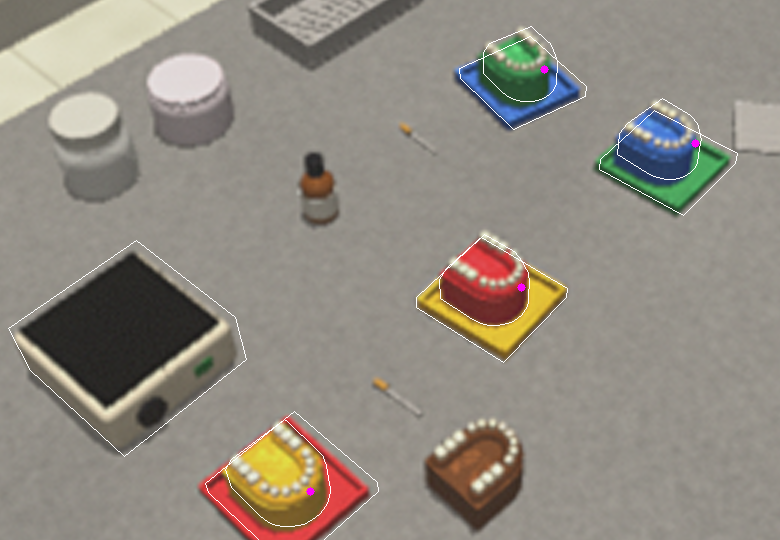

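The golden cast is confirmed, and all fronts (magenta dots) point toward the robot. The two cameras disagree by about 5 mm, and red was found in one camera only. I'll refit with colour masks per camera and compare.

```bash
cat > seg.py <<'E'
from h import *
HUE=dict(red=[(0,9),(172,180)],yellow=[(18,36)],green=[(40,88)],blue=[(98,125)])
def hue(img,c):
    H=cv2.cvtColor(cv2.GaussianBlur(img,(3,3),0),cv2.COLOR_BGR2HSV)
    m=np.zeros(H.shape[:2],bool)
    for a,b in HUE[c]: m|=(H[...,0]>=a)&(H[...,0]<=b)
    return (m&(H[...,1]>95)&(H[...,2]>30)).astype(np.uint8)
def blob(m,n,xy,rad):
    c,=proj(n,[[*xy,.02]]);k=np.zeros_like(m);cv2.circle(k,tuple(int(round(v)) for v in c),rad,1,-1)
    m=m*k;N,L,st,_=cv2.connectedComponentsWithStats(m)
    out=np.zeros_like(m)
    for i in range(1,N):
        if st[i,4]>8: out|=(L==i).astype(np.uint8)
    pts=cv2.findNonZero(out);h=cv2.convexHull(pts);o=np.zeros_like(m);cv2.fillConvexPoly(o,h,1);return o
def see(img,n,c,p,xy):
    mc=blob(hue(img,c),n,xy,26);mp=blob(hue(img,p),n,xy,36)
    return mc.astype(np.float32),np.maximum(mc,mp).astype(np.float32)
E
cat > m2.py <<'E'
from seg import *
import json
R=json.load(open("poses.json"))
img={n:vision.grab_frame(n)[0] for n in("top","side")}
out=[]
Q={}
for c,p in dict(yellow="red",red="yellow",green="blue",blue="green").items():
    for n in img:
        q0=np.array(R[p+"_pan"])
        mc,mu=see(img[n],n,c,p,q0[:2])
        qc,vc=fit(lambda q:[place(cast(.004),q)],[np.array([*R[c+"_cast"][:2],q0[2]])],{n:mc})
        qp,vp=fit(lambda q:[place(PAN,q),place(cast(.004),qc)],[q0],{n:mu})
        Q[c+"_cast",n]=qc;Q[p+"_pan",n]=qp
        print(c,n,qc.round(4),round(vc,3),"|",p,qp.round(4),round(vp,3))
import pickle;pickle.dump(Q,open("Q.pkl","wb"))
# brown/vibrator plate: dark-plate minAreaRect at z=.052
for n in img:
    c=proj(n,[[*R["vibrator"][:2],.052]])[0].astype(int);k=np.zeros((384,512),np.uint8);cv2.circle(k,tuple(int(v) for v in c),36,1,-1)
    m=((img[n].max(2)<45)&(k>0)).astype(np.uint8);N,L,st,ce=cv2.connectedComponentsWithStats(m);i=1+st[1:,4].argmax()
    h=np.array([ray(n,p,.052) for p in cv2.convexHull(cv2.findNonZero((L==i).astype(np.uint8)))[:,0]],np.float32)
    print("plate",n,cv2.minAreaRect(h))
for n in img: # bench plane z from depth
    _,d=vision.grab_frame(n);C=CAM[n]
    for xy in ((.55,.1),(.40,-.05),(.38,-.2),(.55,-.1)):
        u,v=proj(n,[[*xy,0]])[0].round().astype(int);X=C["R"].T@(np.linalg.inv(C["mtx"])@[u,v,1]*np.median(d[v-2:v+3,u-2:u+3])-C["t"]);print(n,xy,X.round(4))
E
python3 m2.py
```

```text
yellow top [0.4569 0.2152 0.0868] 0.865 | red [ 0.4598  0.2155 -0.0246] 0.965
yellow side [ 0.4553  0.2207 -0.0398] 0.896 | red [ 0.4612  0.2191 -0.0135] 0.976
red top [ 0.4761 -0.013   0.1369] 0.876 | yellow [ 0.4734 -0.0136  0.1002] 0.945
red side [ 0.4735 -0.0054  0.0687] 0.908 | yellow [ 0.4747 -0.0091  0.1143] 0.946
green top [ 0.6307 -0.2179 -0.253 ] 0.852 | blue [ 0.6344 -0.22   -0.2178] 0.964
green side [ 0.6272 -0.2059 -0.246 ] 0.827 | blue [ 0.6368 -0.2173 -0.2428] 0.888
blue top [ 0.4727 -0.2261  0.0273] 0.902 | green [ 0.4689 -0.2277  0.0482] 0.96
blue side [ 0.471  -0.2162  0.0385] 0.88 | green [ 0.4735 -0.2254  0.0546] 0.893
plate top ((0.6280279159545898, 0.21877560019493103), (0.1010085791349411, 0.09911174327135086), 1.4230190515518188)
plate side ((0.6279385089874268, 0.22501368820667267), (0.1002480760216713, 0.09829435497522354), 1.686437964439392)
top (0.55, 0.1) [ 5.497e-01  1.008e-01 -1.000e-04]
top (0.4, -0.05) [ 4.011e-01 -4.970e-02 -4.000e-04]
top (0.38, -0.2) [ 3.804e-01 -2.009e-01 -1.000e-04]
top (0.55, -0.1) [ 0.5494 -0.0994 -0.001 ]
side (0.55, 0.1) [ 5.501e-01  9.840e-02 -4.000e-04]
side (0.4, -0.05) [ 0.4013 -0.05   -0.0014]
side (0.38, -0.2) [ 0.3811 -0.2028 -0.0025]
side (0.55, -0.1) [ 0.5516 -0.1006 -0.0017]
```

Averaging the two cameras leaves about 2 mm of error, well inside the 10 mm pan clearance. Now I'll hover over yellow and check before descending.

```bash
cat > act.py <<'E'
from seg import *
import pickle
Q=pickle.load(open("Q.pkl","rb"))
mean=lambda k:(Q[k,"top"]+Q[k,"side"])/2
PANS={c:mean(c+"_pan") for c in("red","blue","yellow","green")}
CASTS={}
for c,p in dict(yellow="red",red="yellow",green="blue",blue="green").items():
    q=mean(c+"_cast");q[2]=(q[2]+PANS[p][2])/2;CASTS[c]=q
PLATE=np.array([.628,.222,.027])
GX=.009;ZG=.012;FL=.004;UP=.14
def pose(q,z,turn=0):
    c,s=np.cos(q[2]),np.sin(q[2]);h=(q[2]+turn*np.pi)/2
    return np.array([q[0]+GX*c,q[1]+GX*s,z]),np.array([0,np.cos(h),np.sin(h),0])
def log(m): s=get_state();print(m,"t=%.1f w=%.4f F="%(s["time"],s["width"]),np.round(s["contact_force"],1),"g=%.1f"%s["gripper_force"],"tcp",np.round(s["tcp_pos"],4))
def over(q,turn=0,z=UP): ctrl.movep(*pose(q,z,turn))
def pick(q,floor=FL,turn=0):
    z=floor+ZG-FL
    ctrl.movel(pose(q,z+.03)[0],max_speed=.2);ctrl.movel(pose(q,z)[0],max_speed=.08)
    ctrl.close_gripper(40);log("grip")
    ctrl.movel(pose(q,z+.03)[0],max_speed=.08);ctrl.movel(pose(q,max(z+.1,UP))[0],max_speed=.25);log("up")
def put(q,floor=FL,turn=0):
    z=floor+ZG-FL
    ctrl.movel(pose(q,z+.02)[0],max_speed=.2);log("pre");ctrl.movel(pose(q,z+.0005)[0],max_speed=.03);log("down")
    ctrl.ungrasp();ctrl.movel(pose(q,z+.05)[0],max_speed=.1);ctrl.movel(pose(q,max(z+.1,UP))[0],max_speed=.25)
E
python3 - <<'E'
from act import *
for k,q in [*CASTS.items(),*PANS.items(),("plate",PLATE)]:
    print(k,q.round(3),[None if j is None else np.round([j[0],j[6]],2).tolist() for j in (ctrl.ik(*pose(q,.1,t)) for t in(0,1,-1))])
log("0");over(CASTS["yellow"],0,.16);log("1")
a,_=vision.grab_frame("side");b,_=vision.grab_frame("top")
ctrl.movel(pose(CASTS["yellow"],.075)[0],max_speed=.2);log("2")
a,_=vision.grab_frame("side");b,_=vision.grab_frame("top")
im=np.hstack([cv2.resize(a[200:300,120:250],None,fx=3,fy=3),cv2.resize(b[130:230,100:230],None,fx=3,fy=3)])
cv2.imwrite("pics/hov1.png",im)
E
```

```text
yellow [0.456 0.218 0.002] [[-0.07, -2.52], [0.25, 0.17], [0.25, 0.17]]
red [ 0.475 -0.009  0.105] [[0.24, -1.8], [0.58, 0.95], [0.58, 0.95]]
green [ 0.629 -0.212 -0.24 ] [[0.38, -1.63], [0.74, 1.07], [0.74, 1.07]]
blue [ 0.472 -0.221  0.042] [[0.56, -1.34], [0.95, 1.34], [0.95, 1.34]]
red [ 0.461  0.217 -0.019] [[-0.07, -2.53], [0.24, 0.18], [0.24, 0.18]]
blue [ 0.636 -0.219 -0.23 ] [[0.38, -1.61], [0.74, 1.09], [0.74, 1.09]]
yellow [ 0.474 -0.011  0.107] [[0.24, -1.79], [0.58, 0.96], [0.58, 0.96]]
green [ 0.471 -0.227  0.051] [[0.56, -1.31], [0.96, 1.36], [0.96, 1.36]]
plate [0.628 0.222 0.027] [[-0.11, -2.23], [0.12, 0.61], [0.12, 0.61]]
0 t=1.3 w=0.0851 F= [-0.9  0.2 -0.5] g=0.0 tcp [ 0.2147 -0.5869  0.2312]
1 t=4.3 w=0.0852 F= [ 0.6  0.2 -0.2] g=0.0 tcp [0.4655 0.2172 0.1599]
2 t=4.9 w=0.0856 F= [-0.7 -0.1  0.5] g=0.0 tcp [0.4652 0.2184 0.0754]
```

View pics/hov1.png

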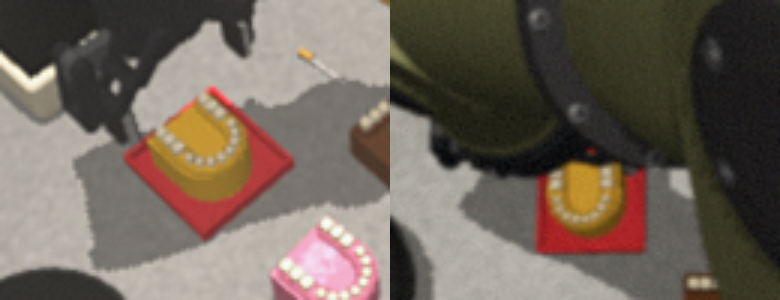

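The open fingers straddle the yellow cast. In the side image the tips are near px (162,247) and (200,217); I'll compare those with the projected TCP.

```bash
python3 - <<'E'
from act import *
p=get_state()["tcp_pos"]
for dy in(.0425,.05,-.0425,-.05): print(dy,proj("side",[p+[0,dy,.013]]).round(1),((proj("side",[p+[0,dy,.013]])-[120,200])*3).round())
E
```

```text
0.0425 [[164.7 242.7]] [[134. 128.]]
0.05 [[161.5 245.1]] [[125. 135.]]
-0.0425 [[198.4 216.1]] [[235.  48.]]
-0.05 [[201.2 213.9]] [[244.  42.]]
```

Projection and image agree to about 2 px, so I'll go on: pick yellow and set it on the plate.

```bash
python3 - <<'E'
from act import *
pick(CASTS["yellow"])
a,_=vision.grab_frame("side")
over(PLATE,z=.19);put(PLATE,.052)
over(CASTS["red"])
b,_=vision.grab_frame("side")
cv2.imwrite("pics/st1.png",np.hstack([cv2.resize(a[130:300,90:290],None,fx=2,fy=2),cv2.resize(b[130:300,90:290],None,fx=2,fy=2)]))
log("end")
E
```

```text
grip t=6.3 w=0.0531 F= [-1.2 -0.1  5.8] g=42.5 tcp [0.4654 0.2181 0.0125]
up t=7.3 w=0.0533 F= [-0.4 -0.2 -2.7] g=42.3 tcp [0.4651 0.2176 0.1399]
pre t=8.8 w=0.0534 F= [-0.5  0.1 -1.3] g=42.3 tcp [0.637  0.223  0.0811]
down t=9.7 w=0.0534 F= [-2.2 -2.1  4.6] g=42.8 tcp [0.6367 0.222  0.0607]
end t=12.2 w=0.0852 F= [ 0.3 -0.2 -1.1] g=0.0 tcp [ 0.4849 -0.0068  0.1402]
```

View pics/st1.png

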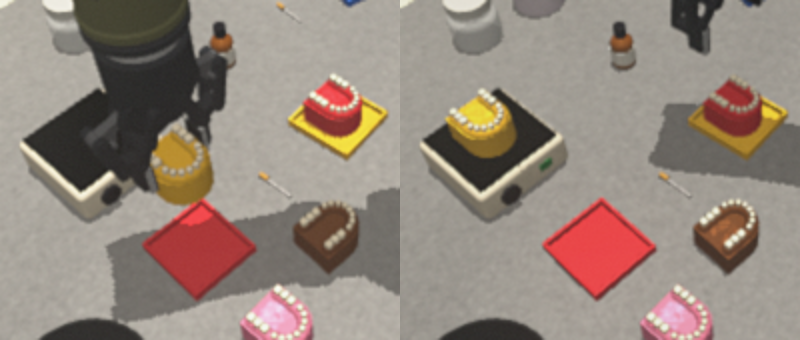

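Left half: yellow is lifted clear of the red pan. Right half: it stands upright on the plate at crop (480,125). Next, red to the red pan, then yellow to the yellow pan.

```bash
python3 - <<'E'
from act import *
pick(CASTS["red"]);over(PANS["red"]);put(PANS["red"])
over(PLATE,z=.19)
b,_=vision.grab_frame("side")
cv2.imwrite("pics/st2.png",cv2.resize(b[130:300,90:290],None,fx=3,fy=3))
log("end")
E
```

```text
grip t=13.8 w=0.0535 F= [-0.9 -0.5  6.2] g=41.8 tcp [ 0.4841 -0.0085  0.0126]
up t=14.8 w=0.0531 F= [-1.3 -0.4 -2.2] g=42.3 tcp [ 0.4835 -0.0087  0.1397]
pre t=16.4 w=0.0530 F= [ 0.3 -0.1 -1.5] g=42.3 tcp [0.4701 0.2166 0.0326]
down t=17.2 w=0.0531 F= [-1.7 -1.8  5.3] g=43.1 tcp [0.4693 0.2169 0.0126]
end t=19.5 w=0.0852 F= [-1.1  0.8 -0.3] g=0.0 tcp [0.6351 0.2227 0.1885]
```

View pics/st2.png

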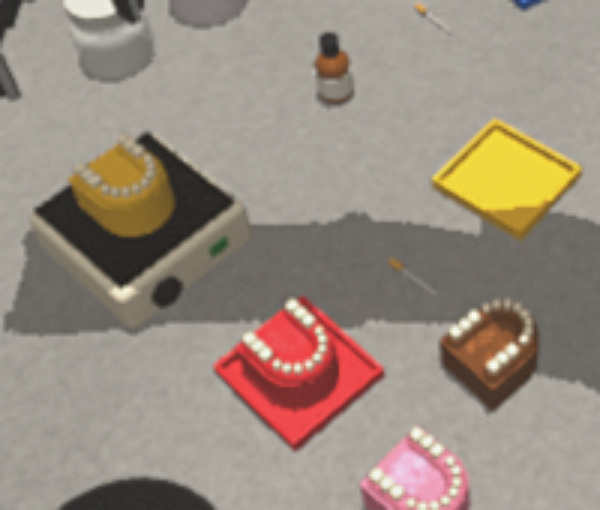

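Red sits in the red pan, a little toward the back-left. Yellow waits upright, and the yellow pan is empty. I'll measure yellow's offset on the plate before carrying it on.

```bash
python3 - <<'E'
from act import *
b,_=vision.grab_frame("side")
m=blob(hue(b,"yellow"),"side",[.628,.222],40)
# keep blob above table only; yellow hue only there
print(m.sum(),fit(lambda q:[place(cast(.052),q)],[PLATE],{"side":m.astype(np.float32)}))
mr=models.masks_of("side","red_cast")
for d in mr[:2]:
  print(d["p"],d["point"],fit(lambda q:[place(cast(.004),q)],[PANS["red"]],{"side":d["mask"].astype(np.float32)}))
_,dep=vision.grab_frame("side");C=CAM["side"]
if mr:
  v,u=np.nonzero(mr[0]["mask"]);z=dep[v,u];ok=z>0
  X=(np.c_[u,v,np.ones_like(u)][ok]@np.linalg.inv(C["mtx"]).T*z[ok,None]-C["t"])@C["R"]
  print("top z pct",np.percentile(X[:,2],[50,90,98,100]).round(4))
  T=X[X[:,2]>.030];print(np.percentile(T,[2,50,98],axis=0).round(4))
E
```

```text
828 (array([0.62049296, 0.22737056, 0.09366936]), np.float64(0.9396052956581116))
0.59 [185.3, 247.8] (array([ 0.45714884,  0.22259132, -0.03194446]), np.float64(0.9516839385032654))
top z pct [0.0355 0.0468 0.0484 0.0517]
[[0.4314 0.198  0.0314]
 [0.4598 0.2228 0.0381]
 [0.4884 0.2469 0.0487]]
```

Red lies flat (tooth tops at 0.049 m) and is within 4 mm of the pan centre. I'll correct yellow's pick by -4 mm in x, place it, and then do the green/blue swap.

```bash
python3 - <<'E'
from act import *
q=PLATE+[-.004,0,0]
pick(q,.052);over(PANS["yellow"]);put(PANS["yellow"])
over(CASTS["green"])
b,_=vision.grab_frame("side")
cv2.imwrite("pics/st3.png",cv2.resize(b[90:300,90:350],None,fx=2.5,fy=2.5))
log("end")
E
```

```text
grip t=21.2 w=0.0527 F= [ 0.6 -0.   3. ] g=43.5 tcp [0.6333 0.2225 0.0607]
up t=22.2 w=0.0529 F= [-0.1  0.2 -2.4] g=43.0 tcp [0.6331 0.2223 0.1604]
pre t=24.0 w=0.0533 F= [ 0.6 -0.3 -0.6] g=43.0 tcp [ 0.4838 -0.0092  0.0325]
down t=24.8 w=0.0531 F= [-1.8 -1.8  3.1] g=43.6 tcp [ 0.4828 -0.0106  0.0125]
end t=27.4 w=0.0854 F= [-0.6  0.  -0.1] g=0.0 tcp [ 0.6373 -0.2114  0.1399]
```

View pics/st3.png

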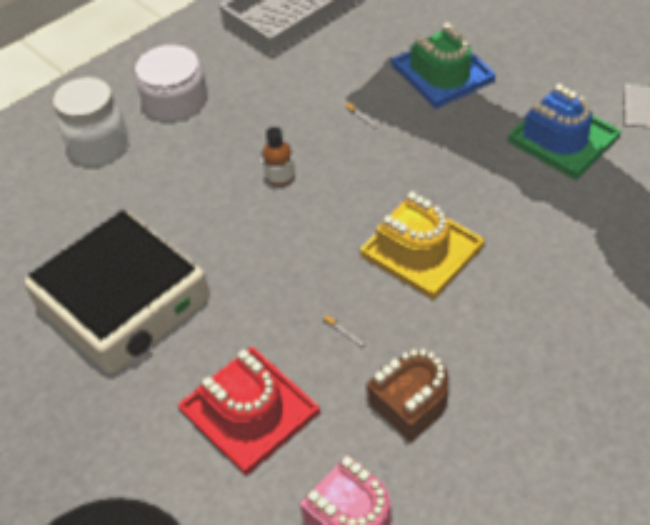

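Yellow sits in the yellow pan at (415,240), and the bottle is untouched. Now the green/blue swap.

```bash
python3 - <<'E'
from act import *
pick(CASTS["green"]);over(PLATE,z=.19);put(PLATE,.052)
over(CASTS["blue"]);b,_=vision.grab_frame("side")
m=blob(hue(b,"green"),"side",[.628,.222],40)
print(fit(lambda q:[place(cast(.052),q)],[PLATE],{"side":m.astype(np.float32)}))
cv2.imwrite("pics/st4.png",cv2.resize(b[90:300,90:350],None,fx=2.5,fy=2.5));log("end")
E
```

```text
grip t=28.9 w=0.0535 F= [-1.  -1.2  4.9] g=42.9 tcp [ 0.6382 -0.2143  0.0128]
up t=30.0 w=0.0534 F= [-1.  -0.3 -1.9] g=42.3 tcp [ 0.6374 -0.2142  0.14  ]
pre t=32.3 w=0.0532 F= [-0.3  1.2 -0.4] g=42.3 tcp [0.6377 0.2223 0.081 ]
down t=33.1 w=0.0533 F= [-3.5 -2.2  6.2] g=43.0 tcp [0.6367 0.222  0.0608]
(array([ 0.6271381 ,  0.22584475, -0.03413733]), np.float64(0.8228120803833008))
end t=36.3 w=0.0852 F= [0.3 0.6 0.4] g=0.0 tcp [ 0.4817 -0.2196  0.1402]
```

View pics/st4.png

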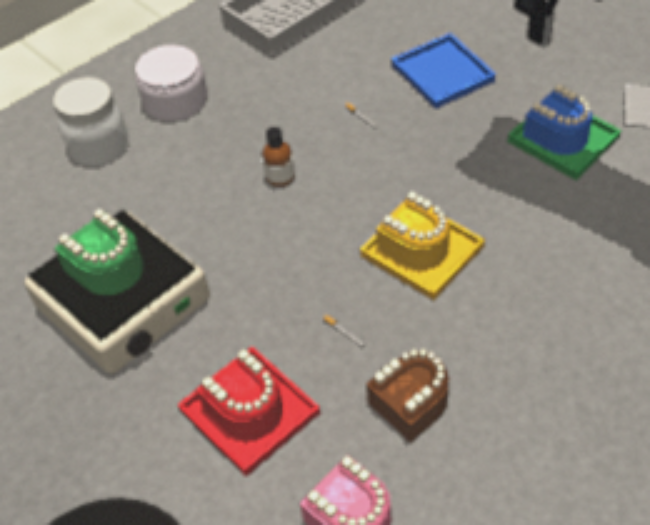

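Green stands upright on the plate at (100,255), and the blue pan is empty. Next, blue to the blue pan, then green to the green pan.

```bash
python3 - <<'E'
from act import *
pick(CASTS["blue"]);over(PANS["blue"]);put(PANS["blue"])
over(PLATE,z=.19);pick(PLATE,.052);over(PANS["green"]);put(PANS["green"])
ctrl.set_joints([1.325,.507,-.238,1.5,.126,1.149,-.155])
I={n:vision.grab_frame(n) for n in("top","side")}
log("end")
for c in PANS:
  for n in I:
    L=models.masks_of(n,c+"_cast")
    L=[d for d in L if np.linalg.norm(ray(n,d["point"],.03)-PANS[c][:2])<.03]
    if not L: print(c,n,"none");continue
    q,v=fit(lambda q:[place(cast(.004),q)],[PANS[c]],{n:L[0]["mask"].astype(np.float32)})
    C=CAM[n];y,u=np.nonzero(L[0]["mask"]);z=I[n][1][y,u]
    X=(np.c_[u,y,np.ones_like(u)]@np.linalg.inv(C["mtx"]).T*z[:,None]-C["t"])@C["R"]
    dq=q-Q[c+"_pan",n];print(c,n,"rel pan",dq.round(3),round(v,3),"zmax",np.percentile(X[z>0,2],[50,97]).round(3))
a,b=I["top"][0],I["side"][0]
cv2.imwrite("pics/f_top.png",cv2.resize(a[80:260,130:390],None,fx=3,fy=3,interpolation=cv2.INTER_CUBIC))
cv2.imwrite("pics/f_side.png",cv2.resize(b[90:280,90:350],None,fx=3,fy=3,interpolation=cv2.INTER_CUBIC))
E
```

```text
grip t=37.9 w=0.0535 F= [-0.9 -1.   6.5] g=42.6 tcp [ 0.4811 -0.2211  0.0125]
up t=38.9 w=0.0529 F= [ 0.1  0.3 -1.8] g=42.4 tcp [ 0.4805 -0.221   0.1399]
pre t=40.3 w=0.0530 F= [ 0.2 -0.1 -0.6] g=42.3 tcp [ 0.6447 -0.221   0.0331]
down t=41.1 w=0.0532 F= [-3.   0.2  4.2] g=43.0 tcp [ 0.644  -0.2207  0.0127]
grip t=45.8 w=0.0535 F= [-0.3 -0.1  3.2] g=42.9 tcp [0.6373 0.2225 0.0607]
up t=46.8 w=0.0536 F= [-0.2  0.5 -2.5] g=42.4 tcp [0.6371 0.2222 0.1604]
pre t=49.2 w=0.0535 F= [-0.6 -0.6 -1.5] g=42.4 tcp [ 0.4811 -0.2254  0.0327]
down t=50.0 w=0.0536 F= [-2.5 -0.7  5.4] g=43.1 tcp [ 0.4799 -0.2261  0.0127]
end t=53.3 w=0.0855 F= [-0.8 -0.3 -0.6] g=0.0 tcp [ 0.2164 -0.586   0.2311]
red top rel pan [-0.002 -0.001  0.002] 0.962 zmax [0.038 0.049]
red side rel pan [-0.004  0.004 -0.027] 0.962 zmax [0.036 0.048]
blue top none
blue side rel pan [-0.007  0.009  0.045] 0.939 zmax [0.033 0.047]
yellow top rel pan [ 0.003  0.    -0.005] 0.959 zmax [0.038 0.05 ]
yellow side rel pan [ 0.     0.006 -0.012] 0.939 zmax [0.035 0.048]
green top rel pan [ 0.003 -0.001  0.044] 0.941 zmax [0.037 0.05 ]
green side rel pan [-0.003  0.01  -0.045] 0.93 zmax [0.034 0.047]
```

View pics/f_top.png

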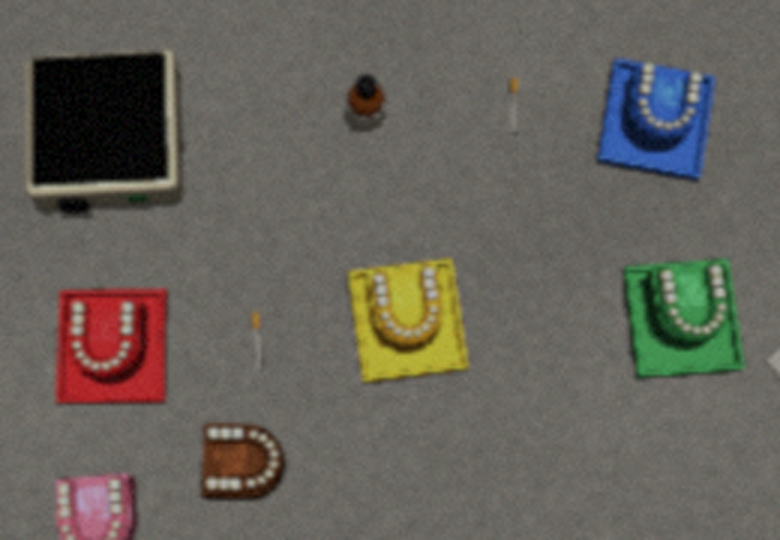

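View pics/f_side.png

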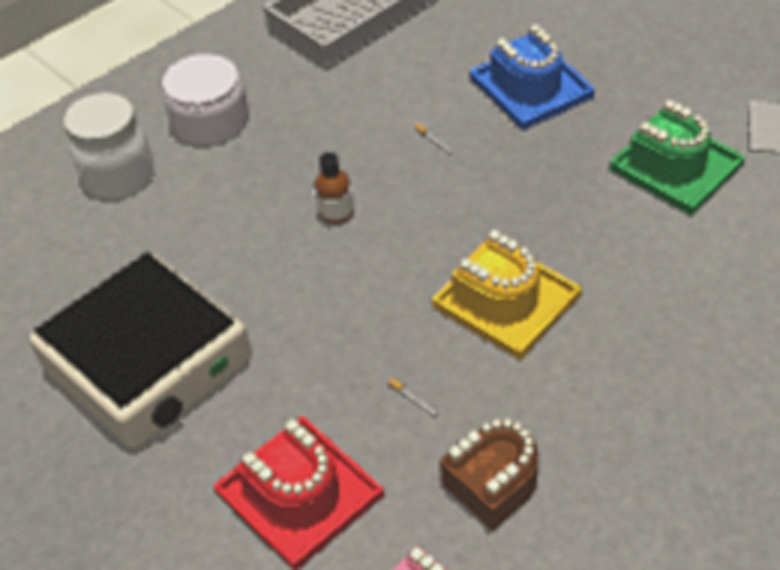

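Both pictures show each cast upright inside the pan of its own colour, with tooth tops at 0.047–0.050 m, so they lie flat. The table is empty and the bottle stands where it was, at (365,100) in the top crop. The arm is clear, so I'm handing in.

```bash
python3 -c "
from station import ticket
print(ticket.close_job())"
```

```text
the job is handed in; nothing more can be done
None
```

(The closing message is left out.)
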